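Balance the stall's see-saw plank on its ridge block

TASK

Set up the stall's see-saw: lift the long plank with the two toy houses off its rack, lay it squarely across the ridge block, feel which way it is heavy and shift it until it balances, then let go so that it rides level on the ridge alone. Lay it down gently, never pressing hard on the ridge or letting an end tip down to the table, and leave everything else on the stall where it is.

Things in the scene. Friction and masses are not known exactly. Their poses are not given: they have to be found in the camera images.
- plank_mid (a point): Middle of the see-saw plank, a straight bare wooden bar 420 mm long (x axis), 36 mm wide (y), 24 mm thick (z up); point at mid-length, mid-width and half-way up (12 mm below the top face). Grip it across its 36 mm width near here. Mass 0.39 to 0.47 kg; hidden ballast puts the centre of mass anywhere up to 52 mm to either side of this point along x, which cannot be seen
- plank: The same plank; origin at the centre of its underside, x along its length, z up. A toy house is glued on top near each end (two-storey at +x, cottage at -x): they begin 134 mm or more from the middle, are up to 68 mm wide and stand up to 78 mm above the plank. The rest of its top is bare
- rack: The fixed low plywood rack on which the plank lies at the start: a runner 270 mm long (its x axis) with two blocks 26 mm long and 44 mm wide, 115 mm either side of its middle, tops 45 mm above the table; between the blocks only the runner, 30 mm wide and 12 mm high. Origin on the table under its middle
- ridge: Fixed wooden ridge block (fulcrum): foot 100 x 75 x 12 mm with a steep wedge; its blunt felt-topped ridge, 66 mm above the table, is 12 mm wide (x axis) and 28 mm long (y axis). The plank is to lie along this x axis, either way round, crossing the ridge square. Fingers can stand either side of it when the plank (36 mm wide) lies on it. Origin on the table under its centre
- ridge_top (a point): Centre of the top of the ridge, 66 mm above the table; axes as the ridge block's
- tin: Bystander, to be left alone: a small closed aluminium tin, 38 mm across and 26 mm high; origin at the centre of its underside
- tile_block: Bystander, to be left alone: a small terracotta sample block, 34 x 22 x 20 mm; origin at the centre of its underside
- house_a: Bystander, to be left alone: a loose one-storey toy house, 91 x 76 mm plinth, about 75 mm high; origin at the centre of its underside
- house_b: Bystander, to be left alone: a loose two-storey toy house, 86 x 76 mm plinth, about 115 mm high; origin at the centre of its underside
- house_c: Bystander, to be left alone: a loose one-storey toy house, 86 x 76 mm plinth, about 70 mm high; origin at the centre of its underside
- glue: Bystander, to be left alone: a white glue bottle, 48 mm across, 110 mm high; origin at the centre of its underside
- brush: Bystander, to be left alone: a paint brush 170 mm long lying on the table
Not all that is in view belongs to the job. Leave any yellow look-alike of the ridge alone.

How it is judged:
By the outcome, as a careful person would: the job done as asked, in the order asked, and still so for the second after the job is handed in, with the robot touching nothing.
It also fails if it takes over 72 s, if anything falls off the work surface, if the arm or the gripper's body presses on something with over 40 N, if the wrist force passes 120 N, or if a joint passes its speed limit or range.

ROBOT

A 6-joint arm with a two-finger parallel gripper is mounted at the origin on the work surface. World frame = base frame: x ahead of the robot, y to its left, z up, the work surface at z = 0. Lengths are in m, angles in degrees, forces in N, time in s.
With the tool pointing down it reaches from about 0.4 to 0.825 m from the base axis. Payload 7 kg.
Tool frame: the origin (TCP) lies on the centre line of the jaws, within the pads' length; the fingertips stand 19 mm ahead of it and the grasp point (between the pads) is the TCP; z points along the fingers, y is the line along which they close (so a half turn about z gives the same grasp; the last joint's range is limited). The gripper opens to 88 mm and grips with 3 to 60 N. Pads are 19 mm wide; open, the fingers measure 130 mm over their backs; the gripper's body (78 mm by 193 mm) begins 47 mm behind the grasp point.
Start: joints at [-53.509, 20.546, 0.682, 0, -70.136, -16.507], TCP at [0.231, -0.634, 0.246] pointing down, gripper open.
Joint ranges: [-176.03, 176.03], [-82.01, 121.73], [-58.28, 71.71], [-173.87, 95.51], [-174.79, -0.11], [-173.66, 173.66]. Speed limits (degrees/s): [136.94, 136.94, 172.46, 180, 180, 180].

INTERFACE

Orientations are given as [roll, pitch, yaw] about the fixed x, y, z axes, in that order (R = Rz(yaw) Ry(pitch) Rx(roll)).
In Python, from plant import get_state, capture, close_job gives the robot as it stands.
- The arm moves only by the tool apply_moves, never from a script. Its argument "targets" is a list of rows, each a list of 7 numbers: the opening, from 0 (shut) to 1 (fully open), then the shift along the tool's x, y, z normalised to -1 to 1, where 1 is 1000 mm, then the turn, a rotation vector about the tool's x, y, z normalised to -1 to 1, where 1 is 90 degrees. In form: [[claw, tx, ty, tz, ax, ay, az], ...]. A call has 1 to 20 rows; each row shifts and turns the commanded pose from where the row before left it, along the tool's axes as they then stand; what a row does not reach is not made up. A row lasts 1/12 s, in which the tool goes at most 41.7 mm and 7.16 degrees, less where a joint would pass 70% of its speed; a pose out of reach is approached as far as the arm can. A call with a number of a shift or a turn outside -1 to 1 is refused whole. A call with a gripper value outside its range is refused whole. The fingers move at their own pace and stop on an object; "newtons" is the grip in N (left out, the last holds). Time passes only in rows, so rows that do not move let the fingers close. It gives the time, the measured TCP pose, the force, the opening and the grip force at its end, in the units of the state.
- get_state(): the state, without advancing time (a new reading comes with each control period).
- capture(name): name is "scene" or "top" or "wrist"; returns a dict with "frame" (480x640x3 uint8, red, green, blue), "range_z" (480x640 float32, m along the optical axis (not along the pixel's ray), 0 where there is no reading), "camera_matrix" (3x3 intrinsics, pixels), "k1" (the pictures are not rectified: a ray, as slopes to the right and down, at radius r is drawn at 1 + k1 r^2 times it, then the intrinsics apply), "T" (4x4, takes a point from camera to world coordinates). Camera axes: x right, y down, z forward; pixel columns grow to the right and rows downward; lengths in m; the calibration is good to about 2 mm. A picture is of the moment at which its call begins.
- close_job(): hands the job in; it is judged then, once.
The state is a dict: "time_s": time; "joints": joint angles; "qd": joint speeds; "joint_torque": joint torques, N m; "tcp_pos": TCP position; "eef_rot": TCP orientation; "contact_force": force on the tool from outside, world axes, zero at the start; "moment": the same for the moment, N m; "gripper_width": finger opening in m; "gripper_force": force on a finger pad.
Only numpy, scipy, OpenCV 4.12 (cv2) and the standard library are available. Lean on these libraries where they do the work, as an engineer would, in place of code of your own. Each camera call takes 0.05 s, during which the arm holds its last target. There are 200 camera calls.

## Working session

There is one attempt and no reset: what is moved stays moved. The work goes in short steps, Python scripts to look and compute and a tool call to move; the robot and the scene stay as the last step left them, time stands still between calls to the robot, and variables do not carry over. Pictures are saved under pics/ and viewed, at most 10 in all, crops included, and the job is handed in when it is done.

Besides the shell and the picture viewer there is one more tool, called after ">>>" as a command line: name --pt "numbers of a row" for each row, then --argument value for the rest. apply_moves: Moves the arm, as the interface text tells. Scaled input: -1 to 1 covers 1000 mm each way for a shift and 90 degrees each way for a turn. Its arguments: {"type":"object","properties":{"targets":{"type":"array","items":{"type":"array","items":{"type":"number"}}},"newtons":{"type":"number"}},"required":["targets"]}

```bash
mkdir -p pics; ls; cat > h.py <<'E'
import numpy as np, cv2, pickle
from plant import get_state, capture, close_job
def snap(n,f):
    c=capture(n); pickle.dump(c,open(f'pics/{f}.pkl','wb')); cv2.imwrite(f'pics/{f}.png',c['frame'][:,:,::-1]); return c
def load(f): return pickle.load(open(f'pics/{f}.pkl','rb'))
def rays(c,uv):
    K=np.array(c['camera_matrix']); k1=c['k1']
    d=cv2.undistortPoints(np.float64(uv).reshape(-1,1,2),K,np.array([k1,0,0,0,0.])).reshape(-1,2)
    return np.c_[d,np.ones(len(d))]
def onplane(c,uv,z):
    T=np.array(c['T']); r=rays(c,uv)@T[:3,:3].T; o=T[:3,3]
    return o+r*((z-o[2])/r[:,2])[:,None]
def cloud(c):
    T=np.array(c['T']); v,u=np.mgrid[:480,:640]
    r=rays(c,np.c_[u.ravel(),v.ravel()])*c['range_z'].reshape(-1,1)
    p=r@T[:3,:3].T+T[:3,3]; p[c['range_z'].ravel()==0]=np.nan
    return p.reshape(480,640,3)
E
python3 - <<'E'
from h import *
for n in('scene','top'):
    c=snap(n,n+'0'); print(n,c['k1'],np.round(c['T'],3).tolist())
print(get_state())
E
```

```text
pics
scene 0.05411225044188277 [[-0.092, 0.706, -0.702, 1.468], [0.996, 0.052, -0.078, 0.103], [-0.019, -0.706, -0.708, 0.944], [0.0, 0.0, 0.0, 1.0]]
top -0.007578218338725138 [[0.008, -0.99, 0.139, 0.414], [-1.0, -0.008, 0.003, -0.018], [-0.002, -0.139, -0.99, 1.197], [0.0, 0.0, 0.0, 1.0]]
{'time_s': 0.1, 'joints': array([-5.35075250e+01,  2.05869041e+01,  6.38625788e-01, -1.75795415e-02,
       -7.01348662e+01, -1.65065164e+01]), 'qd': array([-0.01404387, -0.10378706,  0.1276534 ,  0.07658186, -0.02792458,
       -0.01965784]), 'joint_torque': array([-2.03129268e-03, -5.84162092e+01,  2.93755192e+01,  7.01564267e+00,
        1.02289551e-02, -4.58256886e-05]), 'tcp_pos': array([ 0.2305413 , -0.63397628,  0.24471864]), 'eef_rot': array([ 1.79915586e+02, -7.77988497e-03, -1.60020021e+02]), 'contact_force': array([-0.99596349,  0.37493923, -0.56610358]), 'moment': array([-0.02481513,  0.06024583,  0.05262451]), 'gripper_force': 0.0, 'gripper_width': 0.08753254789483775}
```

View pics/scene0.png

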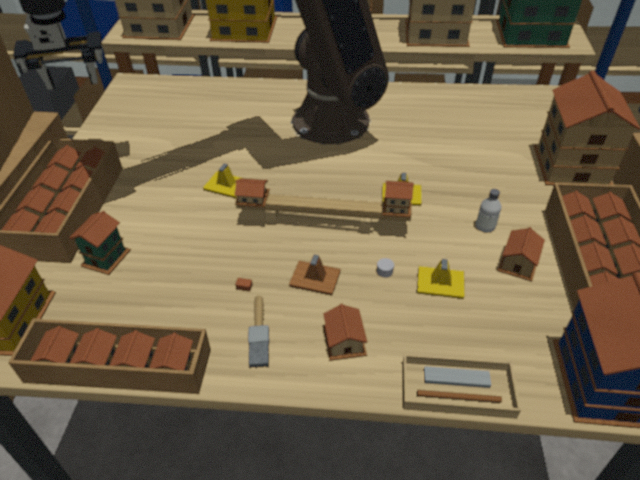

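View pics/top0.png

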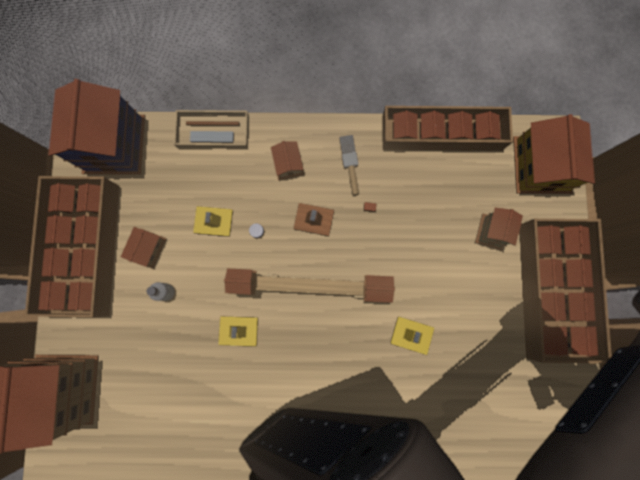

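The ridge candidates in the top view are the brown wedge at (314,218) and yellow wedges at (213,221), (238,331) and (413,335). The brown one fits: it is wooden and the yellow ones are the look-alikes. The plank runs between the roofs at (240,282) and (379,289), with the tin at (257,231) and the tile block at (370,207).

```bash
python3 - <<'E'
from h import *
for n in('top0','scene0'):
    c=load(n); P=cloud(c); f=c['frame']; hsv=cv2.cvtColor(f,cv2.COLOR_RGB2HSV)
    X,Y,Z=P[...,0],P[...,1],P[...,2]
    box=(345,265,275,300) if n=='top0' else (275,195,380,220)
    if n=='top0': s=np.s_[270:300,262:358]; r=np.s_[190:245,285:345]
    else: s=np.s_[195:222,275:378]; r=np.s_[245:300,280:350]
    p=P[s].reshape(-1,3); m=(np.abs(p[:,2]-.069)<.006); q=p[m]
    (cx,cy),(w,h),a=cv2.minAreaRect(np.float32(q[:,:2]*1000)); 
    print(n,'plank top',m.sum(),np.median(q,0).round(4),(cx,cy,w,h,a))
    vx=cv2.fitLine(np.float32(q[:,:2]),cv2.DIST_HUBER,0,1e-4,1e-4).ravel(); print(vx, np.degrees(np.arctan2(vx[1],vx[0])))
    # ridge
    p=P[r].reshape(-1,3); hh=hsv[r].reshape(-1,3)
    print('z percentiles',np.nanpercentile(p[:,2],[1,10,50,90,99,100]).round(4))
    t=p[p[:,2]>.060]; print('ridge top',len(t),t.mean(0).round(4), t.min(0).round(4),t.max(0).round(4))
    red=((hsv[...,0]<13)&(hsv[...,1]>90)).astype(np.uint8); k=np.zeros_like(red); k[r]=red[r]
    cs=max(cv2.findContours(k,0,2)[0],key=cv2.contourArea); cs=cv2.convexHull(cs).reshape(-1,2)
    w=onplane(c,cs,.012)[:,:2]*1000; print('foot',cv2.minAreaRect(np.float32(w)), hsv[r][5::12,5::12,0].tolist())
    # houses
    hi=P[s[0].start-25:s[0].stop+25, s[1].start-55:s[1].stop+55].reshape(-1,3)
    hi=hi[hi[:,2]>.09]; 
    for sg in(1,-1):
        g=hi[(hi[:,1]-np.median(q[:,1]))*sg>0]; print('house',len(g),g.mean(0).round(4),g.min(0).round(4),g.max(0).round(4))
    x0,y0=(240,160) if n=='top0' else (220,170)
    cv2.imwrite(f'pics/crop_{n}.png',cv2.resize(f[y0:y0+150,x0:x0+200,::-1],(800,600),interpolation=cv2.INTER_CUBIC))
E
```

```text
top0 plank top 1324 [0.4527 0.0193 0.0673] (453.2496032714844, 18.635879516601562, 244.5574951171875, 36.14293670654297, 87.61886596679688)
[0.04197706 0.99911857 0.45310697 0.01880346] 87.59418
z percentiles [-0.0068 -0.0044 -0.0006  0.0122  0.0635  0.0681]
ridge top 52 [0.6345 0.0128 0.0644] [0.6212 0.006  0.0604] [0.6496 0.0217 0.0681]
foot ((635.6941528320312, 11.249462127685547), (94.05891418457031, 68.95950317382812), 78.34380340576172) [[18, 18, 18, 18, 18], [18, 12, 13, 17, 18], [18, 13, 9, 12, 18], [18, 16, 12, 13, 18], [18, 18, 18, 18, 18]]
house 684 [0.4597 0.1888 0.131 ] [0.4293 0.1577 0.0906] [0.4919 0.2228 0.1461]
house 742 [ 0.4456 -0.1545  0.1087] [ 0.4131 -0.1899  0.0943] [ 0.4793 -0.1198  0.1221]
scene0 plank top 1198 [0.4595 0.0236 0.0685] (456.8515625, 20.029052734375, 248.24795532226562, 44.91273880004883, 88.02012634277344)
[0.04193431 0.99912035 0.45872718 0.02264853] 87.596634
z percentiles [-0.004  -0.0018  0.0016  0.0152  0.0656  0.0693]
ridge top 81 [0.6402 0.0107 0.0648] [6.22e-01 3.00e-04 6.01e-02] [0.6541 0.0203 0.0693]
foot ((621.3855590820312, 7.317078113555908), (17.723712921142578, 12.720848083496094), 50.38917541503906) [[21, 21, 20, 20, 21, 21], [21, 18, 16, 17, 21, 20], [21, 15, 11, 12, 14, 20], [20, 13, 15, 16, 14, 20], [22, 20, 20, 20, 20, 20]]
house 705 [0.4777 0.1882 0.1239] [0.4323 0.1575 0.0904] [0.496  0.2192 0.1452]
house 549 [ 0.4607 -0.1571  0.1093] [ 0.4114 -0.1923  0.0906] [ 0.4846 -0.1214  0.1237]
```

View pics/crop_top0.png

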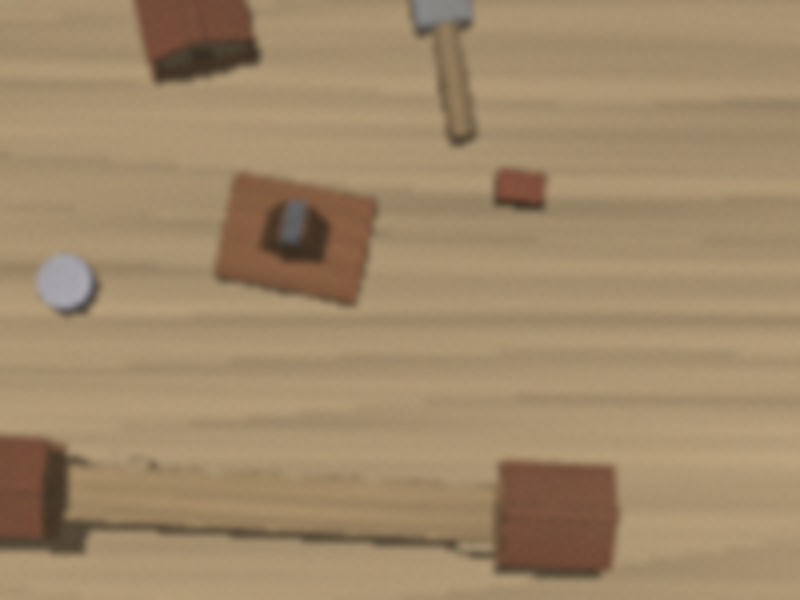

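The crop confirms it: the brown foot spans crop (217–377, 173–303), with the grey felt ridge at crop (293,222), i.e. image (313,215). I'll move to above the plank and look with the wrist camera.

>>> apply_moves --pt "1 0 0 0 0 0 -0.0751" --pt "1 0 0 0 0 0 -0.0751" --pt "1 0 0 0 0 0 -0.0751" --pt "1 0 0 0 0 0 -0.0751" --pt "1 0 0 0 0 0 -0.0751" --pt "1 0 0 0 0 0 -0.0751" --pt "1 0 0 0 0 0 -0.0751" --pt "1 0 0 0 0 0 -0.0751" --pt "1 0 0 0 0 0 -0.0751" --pt "1 0 0 0 0 0 -0.0751"

```text
time_s: 0.93
tcp_pos: [0.2306, -0.6341, 0.245]
eef_rot: [180.0, 0.1, -92.1]
contact_force: [0.3, 0.2, 1.4]
gripper_width: 0.0879
gripper_force: 0.0
```

>>> apply_moves --pt "1 -0.0313 -0.0214 0 0 0 0" --pt "1 -0.0313 -0.0214 0 0 0 0" --pt "1 -0.0313 -0.0214 0 0 0 0" --pt "1 -0.0313 -0.0214 0 0 0 0" --pt "1 -0.0313 -0.0214 0 0 0 0" --pt "1 -0.0313 -0.0214 0 0 0 0" --pt "1 -0.0313 -0.0214 0 0 0 0" --pt "1 -0.0313 -0.0214 0 0 0 0" --pt "1 -0.0313 -0.0214 0 0 0 0" --pt "1 -0.0313 -0.0214 0 0 0 0" --pt "1 -0.0313 -0.0214 0 0 0 0"

```text
time_s: 1.85
tcp_pos: [0.481, -0.2985, 0.2454]
eef_rot: [180.0, 0.0, -92.4]
contact_force: [1.1, -0.3, -0.6]
gripper_width: 0.0879
gripper_force: 0.0
```

>>> apply_moves --pt "1 -0.0396 0.0048 0 0 0 0" --pt "1 -0.0396 0.0048 0 0 0 0" --pt "1 -0.0396 0.0048 0 0 0 0" --pt "1 -0.0396 0.0048 0 0 0 0" --pt "1 -0.0396 0.0048 0 0 0 0" --pt "1 -0.0396 0.0048 0 0 0 0" --pt "1 -0.0396 0.0048 0 0 0 0" --pt "1 -0.0396 0.0048 0 0 0 0" --pt "1 0 0 0 0 0 0" --pt "1 0 0 0 0 0 0"

```text
time_s: 2.68
tcp_pos: [0.4552, 0.0199, 0.2456]
eef_rot: [-180.0, 0.0, -92.2]
contact_force: [0.3, -0.2, 0.5]
gripper_width: 0.0877
gripper_force: 0.0
```

```bash
python3 - <<'E'
from h import *
c=snap('wrist','w1'); s=get_state(); print({k:np.round(v,3).tolist() for k,v in s.items()}); print(np.round(c['T'],3).tolist(),c['k1'])
P=cloud(c); print(np.round(P[60:480:60,40:640:80,2],3))
E
```

```text
{'time_s': 2.733, 'joints': [27.243, -0.649, -25.638, -0.006, -65.028, -29.512], 'qd': [-2.592, 0.224, 0.021, 0.145, 0.012, 0.272], 'joint_torque': [1.338, -27.488, 28.376, 6.721, 0.037, -0.132], 'tcp_pos': [0.455, 0.019, 0.245], 'eef_rot': [179.983, -0.004, -92.271], 'contact_force': [-0.36, -0.323, -0.79], 'moment': [0.001, 0.09, -0.019], 'gripper_force': 0.0, 'gripper_width': 0.087}
[[-0.999, 0.036, 0.01, 0.452], [0.037, 0.962, 0.269, -0.054], [0.0, 0.269, -0.963, 0.384], [0.0, 0.0, 0.0, 1.0]] 0.026249053119219483
[[ 0.    -0.     0.    -0.001 -0.001 -0.001 -0.    -0.   ]
 [-0.001 -0.001 -0.    -0.    -0.002 -0.001  0.     0.001]
 [-0.002  0.012 -0.002  0.     0.    -0.002 -0.001  0.001]
 [-0.001  0.011  0.    -0.001 -0.    -0.001  0.001 -0.   ]
 [ 0.311  0.299  0.247 -0.001 -0.001  0.249  0.307  0.31 ]
 [ 0.316  0.302 -0.     0.07  -0.     0.272  0.31   0.315]
 [ 0.33   0.33   0.332  0.331  0.33   0.331  0.331  0.331]]
```

View pics/w1.png

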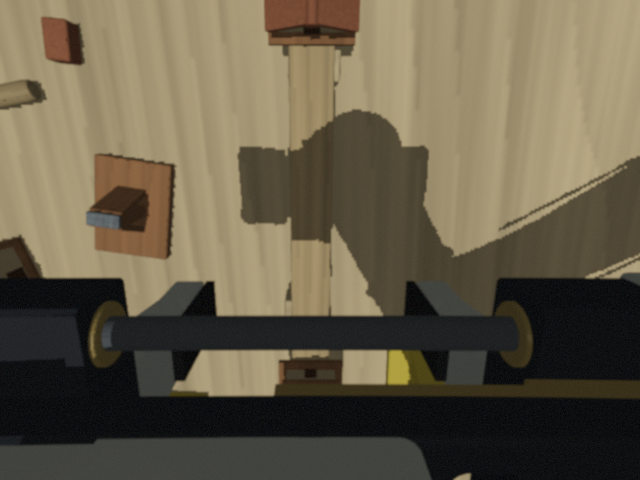

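The wrist view shows the plank running vertically at columns about 290–333, from the cottage plinth (row 42) to the two-storey plinth (row 360). The ridge foot is at (95–172, 155–257), with the felt at (103,219). I'll measure both from here.

```bash
python3 - <<'E'
from h import *
c=load('w1'); P=cloud(c); f=c['frame']; hsv=cv2.cvtColor(f,cv2.COLOR_RGB2HSV)
rows=[]
for v in range(60,310,2):
    z=P[v,250:370,2]; i=np.where(np.abs(z-.069)<.008)[0]
    if len(i)>15: rows.append((v,250+i.min()-.5,250+i.max()+.5))
r=np.array(rows); L=onplane(c,r[:,[1,0]],.069); R=onplane(c,r[:,[2,0]],.069)
print(len(r),'z',np.nanmedian(P[60:300,300:320,2]),'width',np.median(np.linalg.norm(L-R,axis=1)))
M=(L+R)/2; l=cv2.fitLine(np.float32(M[:,:2]),cv2.DIST_HUBER,0,1e-4,1e-4).ravel()
print('mid line',l,np.degrees(np.arctan2(l[1],l[0])),'x at y=.018:',l[2]+(.018-l[3])*l[0]/l[1])
# ends: plinth edges on plank top
print('inner plinth edges',onplane(c,[[311,46],[310,358]],.069).round(4))
# rack blocks: low 45mm strips
b=P[40:360,280:345]; m=np.abs(b[...,2]-.045)<.005; q=b[m]; print('block pts',m.sum(), q.min(0),q.max(0)) if m.any() else 0
if m.any():
  for s in(1,-1):
    g=q[(q[:,1]-.02)*s>0]; print(s,len(g),np.percentile(g,[3,97],axis=0).round(4) if len(g) else '')
# ridge
s=np.s_[140:270,80:185]; red=np.zeros(f.shape[:2],np.uint8)
red[s]=((np.abs(P[s][...,2]-.012)<.005)|(P[s][...,2]>.03)) 
low=np.zeros_like(red); low[s]=np.abs(P[s][...,2]-.012)<.005
hull=cv2.convexHull(np.vstack(cv2.findContours(low,0,2)[0])).reshape(-1,2)
print('foot',cv2.minAreaRect(np.float32(onplane(c,hull,.012)[:,:2]*1000)))
g=P[s][P[s][...,2]>.062]; print('ridge top',len(g),g.mean(0).round(4),np.percentile(g,[3,97],axis=0).round(4),cv2.minAreaRect(np.float32(g[:,:2]*1000)))
# top-camera foot by depth/hsv again, and ridge felt
c=load('top0');f=c['frame'];hsv=cv2.cvtColor(f,cv2.COLOR_RGB2HSV);s=np.s_[190:245,285:345]
k=np.zeros(f.shape[:2],np.uint8);k[s]=((hsv[s][...,0]<15)|(hsv[s][...,1]<60))
cs=max(cv2.findContours(k,0,2)[0],key=cv2.contourArea);h=cv2.convexHull(cs).reshape(-1,2)
a=cv2.approxPolyDP(h,5,True).reshape(-1,2);print(a.tolist());print(onplane(c,a,.012).round(4).tolist(),cv2.minAreaRect(np.float32(onplane(c,h,.012)[:,:2]*1000)))
fe=np.zeros_like(k);fe[s]=(hsv[s][...,1]<70)&(hsv[s][...,2]>60);cn=max(cv2.findContours(fe,0,2)[0],key=cv2.contourArea)
print('felt',cv2.minAreaRect(cn),onplane(c,[cv2.minAreaRect(cn)[0]],.066))
E
```

```text
125 z 0.0685442665297809 width 0.03595077730180159
mid line [ 0.04182366  0.999125    0.45293522 -0.02071951] 87.602974 x at y=.018: 0.45455602
inner plinth edges [[ 0.4488 -0.1213  0.069 ]
 [ 0.4598  0.1522  0.069 ]]
block pts 320 [ 0.42452594 -0.12465471  0.04006656] [0.48493066 0.11812395 0.04629057]
1 114 [[0.4782 0.1023 0.041 ]
 [0.4847 0.1178 0.0457]]
-1 206 [[ 0.4246 -0.1237  0.0426]
 [ 0.4687 -0.0994  0.0456]]
foot ((635.0718383789062, 9.096508026123047), (100.22981262207031, 76.22354888916016), 79.00228118896484)
ridge top 522 [0.6362 0.0092 0.0651] [[0.6231 0.002  0.0626]
 [0.6498 0.0168 0.0666]] ((636.999267578125, 10.111783981323242), (14.740127563476562, 28.726280212402344), 80.03996276855469)
[[300, 203], [333, 210], [327, 235], [294, 228]]
[[0.6799, 0.0486, 0.012], [0.6611, -0.0419, 0.012], [0.5918, -0.026, 0.012], [0.6103, 0.0639, 0.012]] ((635.8391723632812, 11.265556335449219), (99.37884521484375, 73.34815979003906), 79.03257751464844)
felt ((312.80767822265625, 215.46156311035156), (5.295135974884033, 11.178619384765625), 11.309932708740234) [[0.63487839 0.01168574 0.066     ]]
```

```bash
cat >> h.py <<'E'
def feel(n=20):
    F=[];M=[];p=[];w=[];q=[]
    for _ in range(n):
        capture('wrist'); s=get_state(); F.append(s['contact_force']);M.append(s['moment']);p.append(s['tcp_pos']);w.append([s['gripper_width'],s['gripper_force']]);q.append(s['eef_rot'])
    for a,x in zip('F M pos w'.split(),(F,M,p,w)): print(a,np.mean(x,0).round(4).tolist(),'sd',np.std(x,0).round(4).tolist())
    print('rot',np.round(q[-1],2),'t',s['time_s'])
E
python3 -c "
from h import *
feel(20)"
```

```text
F [0.0652, 0.0846, -0.0348] sd [0.5158, 0.4518, 0.4267]
M [0.0184, 0.0924, -0.0162] sd [0.0239, 0.0258, 0.031]
pos [0.4555, 0.0174, 0.2455] sd [0.0001, 0.0004, 0.0001]
w [0.0876, 0.0] sd [0.0002, 0.0]
rot [-180.      0.    -92.42] t 3.7333
```

>>> apply_moves --pt "1 0.002 0.0006 0 0 0 0" --pt "1 0 0 0.034 0 0 0" --pt "1 0 0 0.034 0 0 0" --pt "1 0 0 0.034 0 0 0" --pt "1 0 0 0.034 0 0 0" --pt "1 0 0 0.034 0 0 0" --pt "1 0 0 0.006 0 0 0" --pt "1 0 0 0.006 0 0 0" --pt "1 0 0 0.006 0 0 0" --pt "1 0 0 0 0 0 0" --pt "1 0 0 0 0 0 0"

```text
time_s: 4.65
tcp_pos: [0.4557, 0.0162, 0.0588]
eef_rot: [-179.9, 0.0, -92.4]
contact_force: [0.4, -0.3, 1.1]
gripper_width: 0.0876
gripper_force: 0.0
```

>>> apply_moves --pt "0.5 0 0 0 0 0 0" --pt "0.5 0 0 0 0 0 0" --pt "0.3 0 0 0 0 0 0" --pt "0.3 0 0 0 0 0 0" --pt "0.2 0 0 0 0 0 0" --pt "0.2 0 0 0 0 0 0" --pt "0.2 0 0 0 0 0 0" --pt "0.2 0 0 0 0 0 0" --pt "0.2 0 0 0 0 0 0" --pt "0.2 0 0 0 0 0 0" --newtons 40

```text
time_s: 5.48
tcp_pos: [0.4547, 0.0158, 0.0575]
eef_rot: [180.0, -0.0, -92.4]
contact_force: [-1.2, 0.2, 0.8]
gripper_width: 0.0358
gripper_force: 40.0
```

>>> apply_moves --pt "0.2 0 0 -0.004 0 0 0" --pt "0.2 0 0 -0.006 0 0 0" --pt "0.2 0 0 -0.01 0 0 0" --pt "0.2 0 0 -0.02 0 0 0" --pt "0.2 0 0 -0.02 0 0 0" --pt "0.2 0 0 -0.02 0 0 0" --pt "0.2 0 0 -0.01 0 0 0" --pt "0.2 0 0 0 0 0 0" --pt "0.2 0 0 0 0 0 0" --pt "0.2 0 0 0 0 0 0"

```text
time_s: 6.32
tcp_pos: [0.454, 0.0156, 0.1468]
eef_rot: [179.9, -0.0, -92.4]
contact_force: [-0.6, -0.3, -4.4]
gripper_width: 0.0359
gripper_force: 40.0
```

```bash
python3 - <<'E'
from h import *
feel(30)
c=snap('top','t2'); P=cloud(c)
q=P[...,0]; s=(np.abs(P[...,1]-.016)<.115)&(np.abs(P[...,0]-.455)<.03)&(np.abs(P[...,2]-.159)<.02)
p=P[s]; A=np.c_[p[:,1],np.ones(len(p))]; print(len(p),np.linalg.lstsq(A,p[:,2],rcond=None)[0])
s=(P[...,2]>.17)&(np.abs(P[...,0]-.455)<.07)&(np.abs(P[...,1])<.3)
for sg in(1,-1):
    g=P[s&(P[...,1]*sg>.1)]; print(len(g),g.min(0),g.max(0))
E
```

```text
F [-0.0475, -0.1212, -4.3438] sd [0.4602, 0.4951, 0.5971]
M [-0.1411, 0.0962, -0.0049] sd [0.0322, 0.0259, 0.0232]
pos [0.4547, 0.0158, 0.1473] sd [0.0003, 0.0001, 0.0004]
w [0.0358, 39.9973] sd [0.0002, 0.0001]
rot [-180.      0.    -92.42] t 7.8167
424 [-0.00239083  0.15700475]
2942 [0.38500311 0.10001073 0.18226798] [0.49197922 0.25497059 0.55816352]
872 [ 0.41324873 -0.18970233  0.18586134] [ 0.47858544 -0.11972513  0.21329637]
```

>>> apply_moves --pt "0.2 0.0028 -0.0146 0 0 0 0" --pt "0.2 0.0028 -0.0146 0 0 0 0" --pt "0.2 0.0028 -0.0146 0 0 0 0" --pt "0.2 0.0028 -0.0146 0 0 0 0" --pt "0.2 0.0028 -0.0146 0 0 0 0" --pt "0.2 0.0028 -0.0146 0 0 0 0" --pt "0.2 0.0028 -0.0146 0 0 0 0" --pt "0.2 0.0028 -0.0146 0 0 0 0" --pt "0.2 0.0028 -0.0146 0 0 0 0" --pt "0.2 0.0028 -0.0146 0 0 0 0" --pt "0.2 0.0028 -0.0146 0 0 0 0" --pt "0.2 0.0028 -0.0146 0 0 0 0" --pt "0.2 0 0 0 0 0 0.0238" --pt "0.2 0 0 0 0 0 0.0238" --pt "0.2 0 0 0 0 0 0.0238" --pt "0.2 0 0 0 0 0 0.0239" --pt "0.2 0 0 0.015 0 0 0" --pt "0.2 0 0 0.015 0 0 0" --pt "0.2 0 0 0 0 0 0" --pt "0.2 0 0 0 0 0 0"

```text
time_s: 9.53
tcp_pos: [0.6278, -0.0253, 0.1167]
eef_rot: [179.9, -0.1, -101.0]
contact_force: [-0.5, 0.8, -4.8]
gripper_width: 0.0358
gripper_force: 40.0
```

```bash
python3 - <<'E'
from h import *
feel(30)
c=snap('wrist','w3'); snap('scene','s3')
E
```

```text
F [0.0364, 0.0325, -4.3138] sd [0.592, 0.3751, 0.4903]
M [-0.1278, 0.1229, 0.0021] sd [0.0302, 0.0374, 0.029]
pos [0.6285, -0.0251, 0.1178] sd [0.0002, 0.0, 0.0003]
w [0.0358, 39.9973] sd [0.0002, 0.0001]
rot [-180.   -0. -101.] t 11.0333
```

View pics/w3.png

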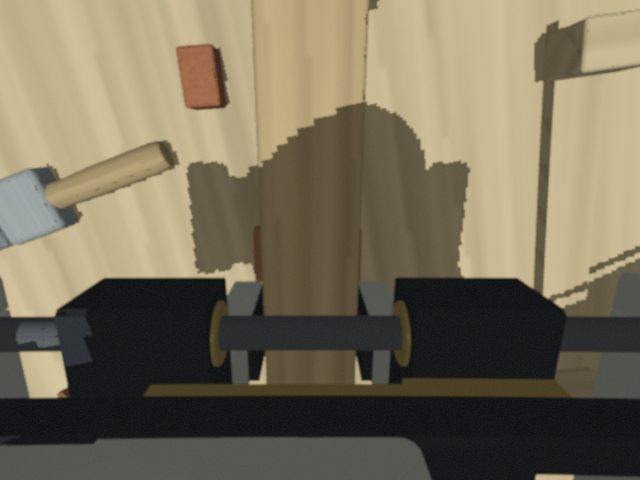

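The plank lies over the ridge, columns 255–365, with the brown foot just showing at (258,250). The tile block at (203,75) and the brush are clear. The two feels put the centre of mass about 36 mm toward the two-storey end from my grip, so the present position already puts it over the ridge. I'll lower gently.

>>> apply_moves --pt "0.2 0 0 0.005 0 0 0" --pt "0.2 0 0 0.007 0 0 0" --pt "0.2 0 0 0.007 0 0 0" --pt "0.2 0 0 0.007 0 0 0" --pt "0.2 0 0 0.005 0 0 0" --pt "0.2 0 0 0.003 0 0 0" --pt "0.2 0 0 0.002 0 0 0" --pt "0.2 0 0 0.001 0 0 0" --pt "0.2 0 0 0 0 0 0" --pt "0.2 0 0 0 0 0 0"

```text
time_s: 11.97
tcp_pos: [0.6286, -0.0251, 0.0808]
eef_rot: [-180.0, 0.0, -101.0]
contact_force: [0.2, -0.1, -4.4]
gripper_width: 0.036
gripper_force: 40.0
```

>>> apply_moves --pt "0.2 0 0 0.0005 0 0 0" --pt "0.2 0 0 0 0 0 0"

```text
time_s: 12.13
tcp_pos: [0.6285, -0.0251, 0.0803]
eef_rot: [-180.0, 0.0, -101.0]
contact_force: [0.0, 0.3, -4.5]
gripper_width: 0.0357
gripper_force: 40.0
```

>>> apply_moves --pt "0.2 0 0 0.0005 0 0 0" --pt "0.2 0 0 0 0 0 0"

```text
time_s: 12.3
tcp_pos: [0.6284, -0.0251, 0.0796]
eef_rot: [-180.0, 0.0, -101.0]
contact_force: [0.4, -0.7, -4.8]
gripper_width: 0.0356
gripper_force: 40.0
```

>>> apply_moves --pt "0.2 0 0 0.0005 0 0 0" --pt "0.2 0 0 0 0 0 0"

```text
time_s: 12.47
tcp_pos: [0.6283, -0.0251, 0.079]
eef_rot: [180.0, -0.0, -101.0]
contact_force: [0.7, 0.6, -3.8]
gripper_width: 0.0359
gripper_force: 40.0
```

>>> apply_moves --pt "0.2 0 0 0.0004 0 0 0" --pt "0.2 0 0 0 0 0 0"

```text
time_s: 12.63
tcp_pos: [0.6284, -0.0251, 0.0787]
eef_rot: [-180.0, 0.0, -101.0]
contact_force: [-0.3, 0.7, -4.8]
gripper_width: 0.0358
gripper_force: 40.0
```

>>> apply_moves --pt "0.2 0 0 0.0004 0 0 0" --pt "0.2 0 0 0 0 0 0"

```text
time_s: 12.8
tcp_pos: [0.6285, -0.0251, 0.0786]
eef_rot: [-180.0, -0.0, -101.0]
contact_force: [-1.4, 0.6, -0.8]
gripper_width: 0.0359
gripper_force: 40.0
```

>>> apply_moves --pt "0.2 0 0 0.0004 0 0 0" --pt "0.2 0 0 0 0 0 0"

```text
time_s: 12.97
tcp_pos: [0.6285, -0.0252, 0.0785]
eef_rot: [-180.0, -0.0, -101.0]
contact_force: [-2.6, 0.0, 3.6]
gripper_width: 0.0354
gripper_force: 40.0
```

>>> apply_moves --pt "0.2 0 0 -0.0003 0 0 0" --pt "0.2 0 0 0 0 0 0"

```text
time_s: 13.13
tcp_pos: [0.6285, -0.0252, 0.0785]
eef_rot: [-180.0, 0.0, -101.0]
contact_force: [-2.8, -0.8, 2.9]
gripper_width: 0.0359
gripper_force: 40.0
```

```bash
python3 - <<'E'
from h import *
feel(24)
E
```

```text
F [-3.4375, -0.3195, 5.1356] sd [0.4856, 0.4727, 0.5419]
M [0.0377, 1.3137, 0.104] sd [0.0267, 0.0579, 0.0271]
pos [0.6285, -0.0252, 0.0784] sd [0.0, 0.0, 0.0]
w [0.0357, 40.0032] sd [0.0002, 0.0002]
rot [-179.99   -0.   -101.  ] t 14.3333
```

>>> apply_moves --pt "0.2 0 0 -0.0005 0 0 0" --pt "0.2 0 0 0 0 0 0" --pt "0.2 0 0 0 0 0 0" --pt "0.2 0 0 0 0 0 0" --pt "0.2 0 0 0 0 0 0" --pt "0.2 0 0 0 0 0 0"

```text
time_s: 14.83
tcp_pos: [0.6284, -0.0251, 0.0785]
eef_rot: [180.0, -0.0, -101.0]
contact_force: [-0.8, -0.8, 0.4]
gripper_width: 0.0357
gripper_force: 40.0
```

```bash
python3 - <<'E'
from h import *
feel(12)
E
```

```text
F [-0.8195, -1.0746, -0.0229] sd [0.5521, 0.4863, 0.7218]
M [-0.2944, 0.3528, 0.0214] sd [0.0494, 0.099, 0.0274]
pos [0.6285, -0.0251, 0.0786] sd [0.0, 0.0, 0.0]
w [0.0358, 39.9988] sd [0.0002, 0.0003]
rot [-180.      0.   -101.01] t 15.4333
```

```bash
cat >> h.py <<'E'
def tilt(name='scene',o=(.6285,-.0252),yaw=79.0):
    c=capture(name); P=cloud(c); d=np.array([np.cos(np.radians(yaw)),np.sin(np.radians(yaw))]); n=np.array([-d[1],d[0]])
    r=P[...,:2]-np.array(o); s=r@d; l=r@n; z=P[...,2]
    for tag,m in(('top',(abs(l)<.014)&(abs(s)<.13)&(abs(s)>.03)&(abs(z-.09)<.03)),('A',(abs(l)<.034)&(abs(s-.175)<.05)&(z>.105)&(z<.2)),('B',(abs(l)<.034)&(abs(s+.175)<.05)&(z>.105)&(z<.2))):
        q=m&np.isfinite(z)
        if q.sum()<20: print(name,tag,q.sum()); continue
        if tag=='top':
            a=np.c_[s[q],np.ones(q.sum())]; x=np.linalg.lstsq(a,z[q],rcond=None)[0]; e=abs(z[q]-a@x); k=e<.006; x=np.linalg.lstsq(a[k],z[q][k],rcond=None)[0]
            print(name,'slope deg %.2f z %.4f n %d  s<0 med %.4f s>0 med %.4f'%(np.degrees(x[0]),x[1],k.sum(),np.median(z[q&(s<-.03)]),np.median(z[q&(s>.03)])))
        else: print(name,tag,q.sum(),'ztop %.4f smin %.4f smax %.4f'%(np.percentile(z[q],95),*np.percentile(s[q],[1,99])))
    return c
E
python3 - <<'E'
from h import *
tilt('scene');tilt('top');tilt('wrist')
E
```

```text
scene slope deg 0.01 z 0.0900 n 705  s<0 med 0.0900 s>0 med 0.0900
scene A 1026 ztop 0.1639 smin 0.1415 smax 0.2041
scene B 784 ztop 0.1414 smin -0.2059 smax -0.1385
top slope deg -0.08 z 0.0879 n 460  s<0 med 0.0880 s>0 med 0.0879
top A 0
top B 724 ztop 0.1396 smin -0.2046 smax -0.1370
wrist slope deg -0.01 z 0.0895 n 22125  s<0 med 0.0895 s>0 med nan
wrist A 0
wrist B 0
  return _methods._mean(a, axis=axis, dtype=dtype,
  ret = ret.dtype.type(ret / rcount)
```

>>> apply_moves --pt "0.2 0 0 0 0 0 0" --pt "0.2 0 0 0 0 0 0" --pt "0.2 0 0 0 0 0 0" --pt "0.2 0 0 0 0 0 0" --newtons 4

```text
time_s: 15.92
tcp_pos: [0.6285, -0.0251, 0.0787]
eef_rot: [-180.0, 0.0, -101.0]
contact_force: [-0.6, -0.3, -1.1]
gripper_width: 0.0358
gripper_force: 4.0
```

```bash
python3 - <<'E'
from h import *
feel(10)
tilt('scene');tilt('top');tilt('wrist')
E
```

```text
F [0.2594, -0.7134, -0.9322] sd [0.6511, 0.4777, 0.3017]
M [-0.2493, 0.0595, -0.0038] sd [0.0336, 0.0441, 0.021]
pos [0.6284, -0.0251, 0.0787] sd [0.0, 0.0, 0.0]
w [0.036, 3.999] sd [0.0002, 0.0]
rot [-180.    0. -101.] t 16.4167
scene slope deg -0.09 z 0.0901 n 710  s<0 med 0.0901 s>0 med 0.0899
scene A 1022 ztop 0.1636 smin 0.1415 smax 0.2042
scene B 780 ztop 0.1419 smin -0.2063 smax -0.1383
top slope deg -0.18 z 0.0879 n 458  s<0 med 0.0881 s>0 med 0.0873
top A 0
top B 724 ztop 0.1404 smin -0.2044 smax -0.1370
wrist slope deg -0.08 z 0.0896 n 22147  s<0 med 0.0897 s>0 med nan
wrist A 0
wrist B 0
  return _methods._mean(a, axis=axis, dtype=dtype,
  ret = ret.dtype.type(ret / rcount)
```

>>> apply_moves --pt "0.48 0 0 0 0 0 0" --pt "0.48 0 0 0 0 0 0"

```text
time_s: 16.73
tcp_pos: [0.6286, -0.025, 0.0789]
eef_rot: [-180.0, 0.0, -101.0]
contact_force: [-0.8, -0.4, 0.6]
gripper_width: 0.041
gripper_force: 0.0
```

```bash
sed -i 's/capture(.wrist.); s=/capture("top"); s=/' h.py; python3 -W ignore - <<'E'
from h import *
tilt('scene');tilt('scene'); s=get_state(); print(s['time_s'],s['gripper_width'],s['gripper_force'],s['contact_force'])
E
```

```text
scene slope deg -0.03 z 0.0902 n 700  s<0 med 0.0900 s>0 med 0.0900
scene A 1027 ztop 0.1637 smin 0.1412 smax 0.2041
scene B 780 ztop 0.1415 smin -0.2066 smax -0.1384
scene slope deg -0.10 z 0.0902 n 694  s<0 med 0.0903 s>0 med 0.0901
scene A 1029 ztop 0.1634 smin 0.1414 smax 0.2042
scene B 781 ztop 0.1417 smin -0.2064 smax -0.1384
16.8333 0.04179571392720247 0.0 [ 0.36723359 -0.39967519 -0.97594338]
```

```bash
python3 -W ignore - <<'E'
from h import *
feel(16)
tilt('scene');tilt('wrist')
E
```

```text
F [0.0645, -0.0813, 0.07] sd [0.5813, 0.536, 0.5157]
M [0.0295, 0.0804, -0.0031] sd [0.0248, 0.0269, 0.0294]
pos [0.6284, -0.0251, 0.0787] sd [0.0, 0.0, 0.0]
w [0.042, 0.0] sd [0.0002, 0.0]
rot [-180.    0. -101.] t 17.6333
scene slope deg -0.07 z 0.0902 n 702  s<0 med 0.0903 s>0 med 0.0902
scene A 1025 ztop 0.1636 smin 0.1412 smax 0.2042
scene B 780 ztop 0.1414 smin -0.2062 smax -0.1386
wrist slope deg -0.03 z 0.0896 n 22108  s<0 med 0.0896 s>0 med nan
wrist A 0
wrist B 0
```

It rests level, untouched (0 N, slope about 0.05°). I'll open fully and withdraw straight up.

>>> apply_moves --pt "0.8 0 0 0 0 0 0" --pt "0.8 0 0 0 0 0 0" --pt "0.8 0 0 0 0 0 0" --pt "0.8 0 0 0 0 0 0" --pt "0.8 0 0 -0.005 0 0 0" --pt "0.8 0 0 -0.01 0 0 0" --pt "0.8 0 0 -0.02 0 0 0" --pt "0.8 0 0 -0.03 0 0 0" --pt "0.8 0 0 -0.03 0 0 0" --pt "0.8 0 0 -0.03 0 0 0" --pt "0.8 0 0 -0.02 0 0 0" --pt "0.8 0 0 0 0 0 0" --pt "0.8 0 0 0 0 0 0"

```text
time_s: 18.82
tcp_pos: [0.6291, -0.025, 0.2263]
eef_rot: [-179.8, 0.1, -101.0]
contact_force: [-0.2, 0.3, -0.4]
gripper_width: 0.0705
gripper_force: 0.0
```

```bash
python3 -W ignore - <<'E'
from h import *
for _ in range(3): tilt('scene')
tilt('wrist'); c=snap('scene','s9'); print(get_state()['contact_force'])
E
```

```text
scene slope deg 0.01 z 0.0902 n 865  s<0 med 0.0901 s>0 med 0.0902
scene A 1023 ztop 0.1641 smin 0.1412 smax 0.2041
scene B 781 ztop 0.1413 smin -0.2060 smax -0.1385
scene slope deg 0.03 z 0.0900 n 859  s<0 med 0.0899 s>0 med 0.0899
scene A 1031 ztop 0.1638 smin 0.1413 smax 0.2040
scene B 777 ztop 0.1412 smin -0.2058 smax -0.1386
scene slope deg -0.01 z 0.0901 n 864  s<0 med 0.0902 s>0 med 0.0902
scene A 1029 ztop 0.1636 smin 0.1414 smax 0.2041
scene B 784 ztop 0.1414 smin -0.2061 smax -0.1385
wrist slope deg -0.04 z 0.0895 n 8437  s<0 med 0.0896 s>0 med 0.0895
wrist A 0
wrist B 1979 ztop 0.1399 smin -0.1479 smax -0.1389
[ 0.00738238 -0.7260799  -0.60748244]
```

View pics/s9.png

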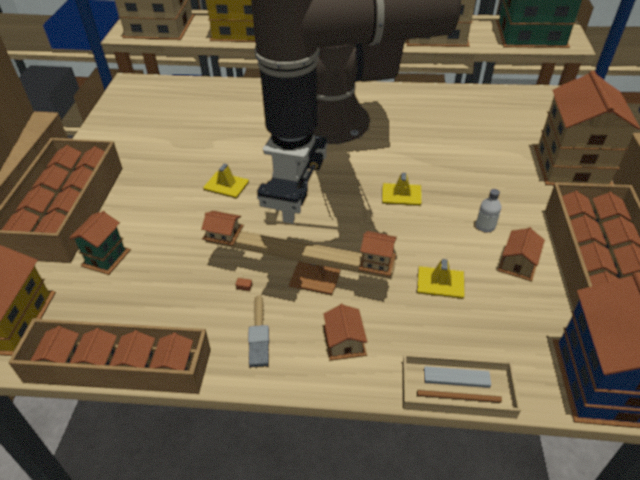

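The view shows the plank level on the brown ridge at (315,270), with its houses at (221,227) and (378,252). The gripper is clear above, and the visible bystanders are where they started; the tin is hidden behind the two-storey house.

```bash
python3 -c "
from plant import close_job
print(close_job())"
```

```text
the job is handed in; nothing more can be done
None
```

The see-saw plank rides level on the brown ridge alone (slope within 0.05°), with the gripper clear; I handed the job in at about 19 s, and no verdict came back.

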